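# Close the vacuum marinating box and hold its pump drawn to the ring

## Robot

A 7-joint arm with a two-finger parallel gripper is mounted at the origin on a cart in front of the work surface, level with it; the furniture and walls round the work are solid. World frame = base frame: x ahead of the robot, y to its left, z up, the work surface at z = 0. Lengths are in mm, angles in rad, forces in N, time in s.
With the tool pointing down it reaches from about 425 to 950 mm from the base axis. Payload 4.7 kg.
Tool frame: the origin (TCP) lies at the very end of the fingers, on their centre line; the grasp point (between the pads) lies 19 mm behind it; z points along the fingers, y is the line along which they close (so a half turn about z gives the same grasp; the last joint's range is limited). The gripper opens to 85 mm and grips with 20 to 120 N. Pads are 22 mm wide; open, the fingers measure 114 mm over their backs; the gripper's body (76 mm by 85 mm) begins 54 mm behind the grasp point. The pads swing forward as they close: fully open they stand 13 mm farther back than shut.
Start: joints at [1.171, 0.469, -0.049, 1.532, 0.024, 1.141, -0.082], TCP at [244.641, -629.126, 231.335] pointing down, gripper open.
Joint ranges: [-2.59, 2.59], [-0.33, 1.99], [-1.39, 1.29], [0.1, 2.45], [-1.04, 4.18], [0.21, 1.99], [-2.66, 2.66]. Speed limits (rad/s): [2.57, 2.57, 3.14, 3.14, 3.14, 3.14, 3.14].

## Interface

Orientations are given as a unit quaternion [w, x, y, z].
In Python, from plant import manip gives the robot as it stands.
- The arm moves only by the shell command python3 -m creep 'ROWS'. ROWS is JSON, a list of rows, each an object with "linear": the shift along the tool's x, y, z in mm, a list of three; "dr": the turn, a rotation vector about the tool's x, y, z in degrees, a list of three; "gripper": the finger opening in mm, from 0 to 85.4. In form: [{"linear": [dx, dy, dz], "dr": [ax, ay, az], "gripper": gripper}, ...]. A call has exactly 5 rows; each row is the pose to reach, as a shift and turn from the pose commanded when the call began, along the tool's axes at that moment; what a row does not reach only later rows make up. A row lasts 1/10 s, in which the tool goes at most 50 mm and 8.59 degrees, less where a joint would pass 70% of its speed; a pose out of reach is approached as far as the arm can. A call with a gripper value outside its range is refused whole. The fingers move at their own pace and stop on an object; the grip force is fixed at half the most. Time passes only in rows, so rows that repeat a pose let the fingers close, or fill a call up. It gives the time, the measured TCP pose, the force, the opening and the grip force at its end, in the units of the state.
- manip.read_state(): the state, without advancing time (a new reading comes with each control period).
- manip.grab_frame(name): name is "side" or "top" or "wrist"; returns a dict with "pixels" (400x640x3 uint8, red, green, blue), "depth" (400x640 float32, mm along the optical axis (not along the pixel's ray), 0 where there is no reading), "fx", "fy", "cx", "cy" (pixels), "rvec" (rotation vector, rad) and "tvec" (3), from world to camera coordinates, as OpenCV has them. Camera axes: x right, y down, z forward; pixel columns grow to the right and rows downward; lengths in mm; the calibration is good to about 2 mm. A picture is of the moment at which its call begins.
- manip.close_job(): hands the job in; it is judged then, once.
The state is a dict: "time": time; "joint_pos": joint angles; "qvel": joint speeds; "joint_torque": joint torques, N m; "tool_pos": TCP position; "ee_rot": TCP orientation; "ft_force": force on the tool from outside, world axes, zero at the start; "ft_torque": the same for the moment, N m; "finger_gap": finger opening in mm; "gripper_force": force on a finger pad.
Only numpy, scipy, OpenCV 4.12 (cv2) and the standard library are available. Lean on these libraries where they do the work, as an engineer would, in place of code of your own. Each camera call takes 0.05 s, during which the arm holds its last target. There are 200 camera calls.

## Task

The sprouts are in the vacuum marinating box: swing its lid down shut, press the clamp flap at its front edge fully down against the box so that it hooks the rim, and only then pull the black pump knob straight up against its spring until the dark ring on the pump rod has just come clear of the steel collar. Keep hold of the knob with the ring there, lid and clamp still closed, so that I can check the seal: finish while holding it, do not let it go back. Leave the lemon, the cheese and the spice jar beside the box where they are.

Things in the scene. Friction and masses are not known exactly. Their poses are not given: they have to be found in the camera images.
- box: Clear food box of sprouts with a white rim, 150 (x) x 200 (y) x 100 mm high; grips the worktop and does not shift. Origin at the centre of its underside, z up; -x is its front (clamp side, turned to the right of the robot), +x its rear (hinge side). The rim is 166 x 216 mm outside, its underside 95 mm above the worktop.
- lid (a joint): White lid hinged on the rear rim: angle in rad, 0 = shut, growing as the front edge swings up and back, at most 1.7. Stiff hinge: it stays at any angle; about 1 to 3 N at its front edge swings it down, pushed on its top side (while open, that faces up and to the box's rear). Shut, its top is 107 mm above the worktop (110 inside a 15 mm border). The clamp locks it shut.
- lid_hinge (a point): Point on the lid's hinge axis, which runs along the box's y; 79 mm behind the box centre, 101 mm above the worktop. 162 mm from here to the front edge.
- lid_edge (a point): Middle of the lid's front edge, on its top side (moves with the lid). The lid is 216 mm wide along the box's y; the clamp takes up the middle 75 mm of this edge, the rest is free to push on.
- clamp (a joint): White flap 58 mm wide on an axle at the middle of the lid's front edge: angle in rad, 0 = fully down, hook under the rim; 1.57 = straight out from the lid's edge; more = further up. It stays where put; about 2 N at its end moves it. Lid shut: axle 112 mm above the worktop, 80 mm in front of the box centre. Fully down: outer face 93.5 mm in front of the centre, bottom 79 mm above the worktop.
- clamp_lip (a point): Middle of the finger lip on the clamp's outer end, 36 mm from the axle (moves with the clamp); the lip stands 6 mm out from the flap's outer face. Clamp fully down on the shut lid: this point is 95.5 mm in front of the box centre, 79 mm above the worktop.
- pump (a joint): Pump plunger in the barrel on the lid: how far it is drawn out along the lid's normal, in m; 0 = home, 0.055 = end stop. A spring draws it home: about 4 N at home, 9 N at the ring. At 0.040 the lower edge of the dark ring (5 mm tall, round the bright rod below the knob) is level with the collar's top; at less the ring is partly or wholly hidden in the barrel.
- pump_knob (a point): Centre of the round black pump knob, 32 mm in diameter and 24 mm tall (gripped area from 9 mm below to 9 mm above this point), on a 10 mm rod; it moves with the plunger. At home it is 25.5 mm above the collar; with the lid shut that is 175.5 mm above the worktop, over the box centre.
- collar_top (a point): Centre of the top face of the steel collar (43 mm diameter) of the pump barrel, fixed to the lid, 42 mm above the lid's top side; with the lid shut 150 mm above the worktop.
- goat_cheese: Wrapped goat cheese log on a clear tray, 80 x 130 x 42 mm, behind the hinge side of the box; leave it. Origin under its centre.
- spice_jar: Square glass spice jar with a black lid, 44 x 44 x 107 mm, between the box and the wall; leave it. Origin under its centre.
- lemon: Yellow lemon, 72 x 55 x 56 mm, off the rear corner of the box nearest the wall; leave it. Origin under its centre.

How it is judged:
By the outcome, as a careful person would: the job done as asked, in the order asked, and still so for the second after the job is handed in, while the arm keeps its last pose, push and grip.
It also fails if it takes over 54 s, if anything falls off the work surface, if the arm or the gripper's body presses on something with over 40 N, if the wrist force passes 120 N, or if a joint passes its speed limit or range.

## Working session

There is one attempt and no reset: what is moved stays moved. The work goes in short steps, Python scripts to look and compute and a shell command to move; the robot and the scene stay as the last step left them, time stands still between calls to the robot, and variables do not carry over. Pictures are saved under pics/ and viewed, at most 10 in all, crops included, and the job is handed in when it is done.

```bash
mkdir -p pics; cat > h.py <<'E'
import numpy as np,cv2
from plant import manip
from scipy.spatial.transform import Rotation as R
def cam(n,save=None):
    f=manip.grab_frame(n)
    if save: cv2.imwrite(save,f["pixels"][:,:,::-1])
    return f
def pts(f):
    v,u=np.mgrid[0:400,0:640]; d=f["depth"]
    c=np.stack([(u-f["cx"])/f["fx"]*d,(v-f["cy"])/f["fy"]*d,d],-1)
    M=cv2.Rodrigues(np.array(f["rvec"],float))[0]
    return (c-np.array(f["tvec"]).reshape(3))@M
def proj(f,P):
    K=np.array([[f["fx"],0,f["cx"]],[0,f["fy"],f["cy"]],[0,0,1]],float)
    return cv2.projectPoints(np.array(P,float).reshape(-1,1,3),np.array(f["rvec"],float),np.array(f["tvec"],float),K,None)[0][:,0]
def Rt(s): q=s["ee_rot"]; return R.from_quat([q[1],q[2],q[3],q[0]])
E
python3 - <<'E'
from h import *
for n in ("side","top"):
    f=cam(n,f"pics/{n}0.png"); np.savez(f"/tmp/{n}0.npz",p=pts(f),im=f["pixels"])
    M=cv2.Rodrigues(np.array(f["rvec"],float))[0]; print(n,-M.T@np.array(f["tvec"]).reshape(3),M[2])
s=manip.read_state();print(s);print(Rt(s).as_matrix().round(3))
E
```

```text
side [ 470.44144494 -596.52409679  603.61043183] [ 0.09370558  0.88585154 -0.45440765]
top [ 467.61778012  304.17452009 1155.54680969] [ 0.09594178  0.01883438 -0.99520874]
{'time': 0.1, 'joint_pos': array([ 1.17109639,  0.4693685 , -0.04862288,  1.53354781,  0.02409677,
        1.14099384, -0.08231067]), 'qvel': array([-2.10778198e-03, -1.90660573e-03,  5.34506472e-05, -6.09106219e-04,
       -1.64194930e-03,  1.38271211e-03,  8.66000964e-04]), 'joint_torque': array([ 8.37230873e-04, -5.11517072e+01, -4.67104570e-02, -2.38390106e+01,
        1.08945454e-02,  4.42979566e-03,  2.47271515e-05]), 'tool_pos': array([ 244.43890354, -628.63769667,  230.37252895]), 'ee_rot': array([-8.46937716e-04,  9.82858421e-01,  1.84359902e-01, -1.80996267e-04]), 'ft_force': array([-0.33662657, -0.48318795, -0.52534274]), 'ft_torque': array([0.01424395, 0.00043007, 0.02096031]), 'gripper_force': 0.0, 'finger_gap': 85.10079008142282}
[[ 0.932  0.362 -0.001]
 [ 0.362 -0.932  0.002]
 [-0.    -0.002 -1.   ]]
```

View pics/side0.png

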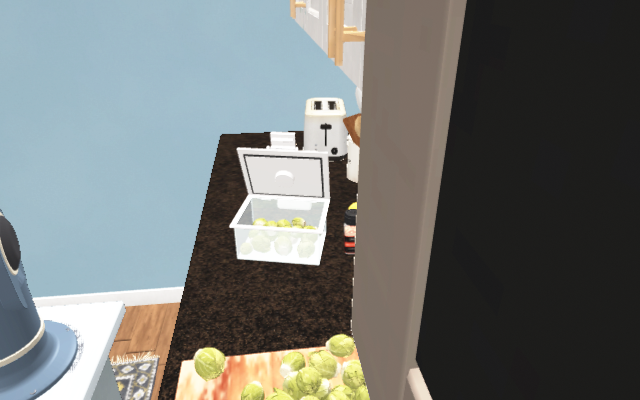

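View pics/top0.png

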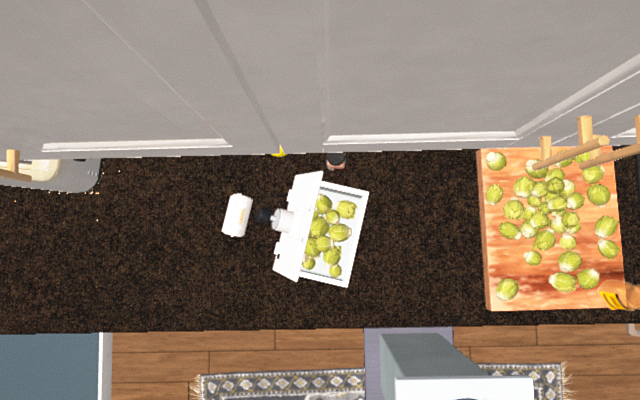

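The side view shows the box at about (283,228) with the lid standing open behind it (edge at row ~152) and the clamp flap on top at (283,140); the jar is at (350,232). The top view shows the box rim's front corners at (368,190) and (348,287), the pump knob at (263,215) pointing backward, the cheese at (237,215), the lemon at (280,152), and cabinets overhanging above row ~150.

```bash
python3 - <<'E'
import numpy as np,cv2
for n in ("side","top"):
    z=np.load(f"/tmp/{n}0.npz");p=z["p"];im=z["im"].astype(int)
    print(n)
    if n=="top":
        L=[(368,190),(366,192),(348,285),(346,283),(325,180),(357,240),(318,175),(275,273),(298,279),(263,215),(270,215),(280,152),(335,160),(237,215),(283,220),(300,240),(340,100),(330,140),(230,145),(520,140),(100,60)]
    else:
        L=[(240,152),(327,155),(283,140),(272,134),(294,134),(284,149),(236,226),(325,231),(330,198),(283,229),(350,212),(385,100),(440,200),(353,207)]
    for u,v in L: print((u,v),p[v,u].round(0),im[v,u])
# rim points in top view: white with z 97..110
z=np.load("/tmp/top0.npz");p=z["p"];im=z["im"].astype(int)
m=(im.min(-1)>170)&(p[...,2]>93)&(p[...,2]<108)&(p[...,0]>350)&(p[...,0]<720)
v,u=np.nonzero(m);ok=(u>300)&(u<375)&(v>170)&(v<295);q=p[v[ok],u[ok]]
r=cv2.minAreaRect(q[:,:2].astype(np.float32));print(len(q),r,cv2.boxPoints(r),np.median(q[:,2]))
E
```

```text
side
(240, 152) [407. 369. 244.] [230 227 225]
(327, 155) [607. 322. 245.] [227 223 220]
(283, 140) [509. 349. 276.] [255 255 255]
(272, 134) [484. 366. 286.] [241 239 238]
(294, 134) [534. 351. 289.] [245 243 241]
(284, 149) [510. 351. 253.] [251 250 249]
(236, 226) [390. 269. 102.] [255 255 255]
(325, 231) [608. 350.  24.] [230 233 234]
(330, 198) [656. 576.   3.] [70 66 60]
(283, 229) [496. 244. 101.] [255 255 255]
(350, 212) [661. 297. 105.] [71 69 68]
(385, 100) [ 506. -475.  572.] [125 112 102]
(440, 200) [ 509. -513.  559.] [30 30 28]
(353, 207) [695. 420.  51.] [255 253 129]
top
(368, 190) [596. 209.   0.] [53 43 33]
(366, 192) [581. 222.  99.] [255 255 255]
(348, 285) [369. 264.   2.] [114 110 102]
(346, 283) [382. 272.  98.] [255 255 255]
(325, 180) [624. 314.  -1.] [55 44 38]
(357, 240) [475. 245. 100.] [255 255 255]
(318, 175) [601. 325. 239.] [254 253 253]
(275, 273) [401. 439.   0.] [43 32 25]
(298, 279) [386. 384.  -1.] [102  90  85]
(263, 215) [527. 436. 219.] [58 55 56]
(270, 215) [527. 423. 211.] [64 60 60]
(280, 152) [687. 418.  42.] [252 229  32]
(335, 160) [653. 289. 106.] [64 62 60]
(237, 215) [540. 522.  41.] [255 254 253]
(283, 220) [517. 397. 211.] [253 252 251]
(300, 240) [476. 362. 239.] [252 249 248]
(340, 100) [611. 291. 688.] [170 161 156]
(330, 140) [606. 301. 530.] [230 225 222]
(230, 145) [603. 436. 528.] [233 227 221]
(520, 140) [601.  47. 523.] [163 154 151]
(100, 60) [610. 475. 810.] [167 160 155]
998 ((490.2596740722656, 295.47271728515625), (108.7268295288086, 216.09776306152344), 75.67568969726562) [[372.11987 269.5318 ]
 [581.4993  216.06702]
 [608.3995  321.41364]
 [399.02002 374.87842]] 99.47377059108877
```

```bash
python3 - <<'E'
import numpy as np
C=np.array([497.3,323.2]);X=np.array([.2475,.969]);Y=np.array([-.969,.2475])
for n in ("side","top"):
    p=np.load(f"/tmp/{n}0.npz")["p"];q=p.reshape(-1,3)
    for y in range(-650,600,100):
        r=[]
        for x in (250,350,450,550):
            m=(q[:,0]>x)&(q[:,0]<x+100)&(q[:,1]>y)&(q[:,1]<y+100)
            r.append(int(q[m,2].max()) if m.any() else None)
        print(n,y,r)
    b=np.c_[(q[:,:2]-C)@X,(q[:,:2]-C)@Y,q[:,2]]
    m=(abs(b[:,1])<105)&(abs(b[:,1])>35)&(b[:,2]>130)&(b[:,2]<300)&(b[:,0]>-80)&(b[:,0]<150)
    k=np.polyfit(b[m,2],b[m,0],1);print("lid line x=",k,"theta",np.arctan2(1,-k[0]),m.sum(),"maxz",b[m,2].max(),"x there",np.polyval(k,b[m,2].max()))
    m=(abs(b[:,1])<27)&(b[:,2]>252)&(b[:,2]<310)&(b[:,0]>-80)&(b[:,0]<150)
    print("clamp",m.sum(),b[m].max(0),b[m].min(0),b[m][b[m,2].argsort()[-5:]].mean(0))
    m=(abs(b[:,1])<27)&(b[:,2]>150)&(b[:,0]>85)&(b[:,0]<220);print("pump",b[m].mean(0) if m.any() else 0)
E
```

```text
side -650 [None, None, 603, None]
side -550 [None, None, 601, None]
side -450 [None, None, 597, None]
side -350 [None, None, None, None]
side -250 [None, 73, 102, 105]
side -150 [81, 85, 96, 96]
side -50 [4, 4, 4, 582]
side 50 [4, 4, 4, 578]
side 150 [4, 5, 104, 571]
side 250 [4, 103, 285, 569]
side 350 [4, 254, 289, 567]
side 450 [5, 4, None, 561]
side 550 [4, 4, None, 559]
lid line x= [ -0.3742505  112.94313773] theta 1.2126829131100905 2278 maxz 258.14204305640146 x there 16.333348698296504
clamp 421 [ 45.39633553  26.89040274 289.8091734 ] [ 17.83772861 -26.88232176 252.06496477] [ 39.86072528  10.22802601 289.70540662]
pump 0
top -650 [None, None, None, None]
top -550 [None, None, None, -5]
top -450 [7, 43, 42, 43]
top -350 [164, 166, 84, 88]
top -250 [44, 87, 105, 107]
top -150 [83, 86, 100, 607]
top -50 [7, 6, 7, 773]
top 50 [7, 6, 7, 884]
top 150 [7, 6, 104, 890]
top 250 [7, 104, 1155, 907]
top 350 [6, 256, 292, 912]
top 450 [7, 9, 201, 904]
top 550 [6, 7, 40, 811]
lid line x= [ -0.43785945 134.25990924] theta 1.1580842213442433 1660 maxz 257.803305445338 x there 21.378295279119
clamp 337 [ 43.17416201  26.81981168 292.41284784] [ 19.29299217 -26.99361286 252.00301026] [ 39.98931135   5.98809342 291.06130748]
pump [106.05985884  -0.26404727 206.6136892 ]
```

```bash
cat >> h.py <<'E'
C=np.array([497.3,323.2,0]);XB=np.array([.2475,.969,0]);YB=np.array([-.969,.2475,0]);ZB=np.array([0,0,1.])
B=np.stack([XB,YB,ZB],1)
def tobox(p): return (np.asarray(p)-C)@B
def rep():
    s=manip.read_state();r=Rt(s);print("t",round(s["time"],2),"box",tobox(s["tool_pos"]).round(1),"world",s["tool_pos"].round(1),"F",(s["ft_force"]@B).round(1),"gap",round(s["finger_gap"],1),"gf",round(float(s["gripper_force"]),1))
    D=R.from_matrix(np.stack([XB,-YB,-ZB],1)); print("rot to go (tool deg)",np.rad2deg((r.inv()*D).as_rotvec()).round(1)); return s
E
python3 - <<'E'
from h import *
s=rep();r=Rt(s).as_matrix()
W=np.array([s["tool_pos"],(370,-430,290),(420,-210,300),(455,0,300),(450,220,300),(436,426,300)])
for a,b in zip(W[:-1],W[1:]):
    rr=r; print((b-a)@rr)
rD=np.stack([XB,-YB,-ZB],1)
print((W[1:]-W[:-1])@rD)
h=(R.from_matrix(r)*R.from_rotvec([0,0,np.deg2rad(-27)])).as_matrix();print((W[2]-W[1])@h)
E
```

```text
t 0.1 box [-984.9    9.4  230.4] world [ 244.4 -628.6  230.4] F [-0.6  0.2 -0.5] gap 85.1 gf 0.0
rot to go (tool deg) [ -0.1  -0.  -54.4]
[ 189.00944513 -139.73461409  -59.39382176]
[ 126.32863215 -186.94207481   -9.68180588]
[ 108.72472867 -183.04053074    0.31221914]
[  75.06781391 -206.85670728    0.35492297]
[  61.60601341 -197.06999895    0.33856216]
[[223.55629945  72.50587254 -59.62747105]
 [225.555       -6.         -10.        ]
 [212.1525     -18.06         0.        ]
 [211.9425     -59.295        0.        ]
 [196.149      -64.551        0.        ]]
[ 197.42956141 -109.21460945   -9.68180588]
```

```bash
python3 -m creep '[{"linear":[30,-22,-12],"dr":[0,0,-5],"gripper":0},{"linear":[70,-52,-25],"dr":[0,0,-11],"gripper":0},{"linear":[110,-82,-38],"dr":[0,0,-17],"gripper":0},{"linear":[150,-111,-50],"dr":[0,0,-22],"gripper":0},{"linear":[189,-140,-59],"dr":[0,0,-27],"gripper":0}]'
python3 -m creep '[{"linear":[40,-22,-2],"dr":[0,0,-5],"gripper":0},{"linear":[80,-44,-4],"dr":[0,0,-11],"gripper":0},{"linear":[120,-66,-6],"dr":[0,0,-17],"gripper":0},{"linear":[160,-88,-8],"dr":[0,0,-22],"gripper":0},{"linear":[197,-109,-10],"dr":[0,0,-27.4],"gripper":0}]'
python3 -c "from h import *;rep()"
```

```text
time: 0.6
tool_pos: [368.9, -431.4, 290.1]
ee_rot: [0.0, 0.912, 0.41, -0.0]
ft_force: [0.8, -1.1, -0.4]
finger_gap: 12.3
gripper_force: 0.0
time: 1.1
tool_pos: [418.0, -211.3, 299.5]
ee_rot: [-0.0, 0.789, 0.615, -0.0]
ft_force: [1.4, -0.1, 0.2]
finger_gap: -0.0
gripper_force: 0.0
t 1.1 box [-537.6  -55.5  299.5] world [ 418.  -211.3  299.5] F [ 0.3 -1.4  0.2] gap -0.0 gf 0.0
rot to go (tool deg) [-0.   0.   0.2]
```

```bash
python3 -m creep '[{"linear":[42,-4,-1],"dr":[0,0,0],"gripper":0},{"linear":[84,-8,-2],"dr":[0,0,0],"gripper":0},{"linear":[126,-12,-3],"dr":[0,0,0],"gripper":0},{"linear":[168,-15,-4],"dr":[0,0,0],"gripper":0},{"linear":[212,-18,-5],"dr":[0,0,0],"gripper":0}]'
python3 -m creep '[{"linear":[42,-20,-1],"dr":[0,0,0],"gripper":0},{"linear":[84,-40,-2],"dr":[0,0,0],"gripper":0},{"linear":[126,-60,-3],"dr":[0,0,0],"gripper":0},{"linear":[168,-80,-4],"dr":[0,0,0],"gripper":0},{"linear":[212,-100,-5],"dr":[0,0,0],"gripper":0}]'
python3 -m creep '[{"linear":[40,-8,0],"dr":[0,0,0],"gripper":0},{"linear":[80,-14,0],"dr":[0,0,0],"gripper":0},{"linear":[120,-19,0],"dr":[0,0,0],"gripper":0},{"linear":[160,-22,0],"dr":[0,0,0],"gripper":0},{"linear":[195,-22,0],"dr":[0,0,0],"gripper":0}]'
python3 -c "
from h import *;rep()
cam('side','pics/side1.png')"
```

```text
time: 1.6
tool_pos: [452.8, -2.4, 304.5]
ee_rot: [0.0, 0.79, 0.613, -0.0]
ft_force: [0.5, 0.4, 0.5]
finger_gap: 0.1
gripper_force: 0.0
time: 2.1
tool_pos: [408.1, 227.6, 309.6]
ee_rot: [0.001, 0.79, 0.613, -0.0]
ft_force: [1.3, 0.1, 0.1]
finger_gap: -0.2
gripper_force: 0.0
time: 2.6
tool_pos: [435.4, 422.7, 308.9]
ee_rot: [-0.0, 0.79, 0.614, -0.001]
ft_force: [0.9, -1.3, 0.4]
finger_gap: -0.1
gripper_force: 0.0
t 2.6 box [ 81.1  84.6 308.9] world [435.4 422.7 308.9] F [-1.  -1.2  0.4] gap -0.1 gf 0.0
rot to go (tool deg) [-0.1  0.   0. ]
```

View pics/side1.png

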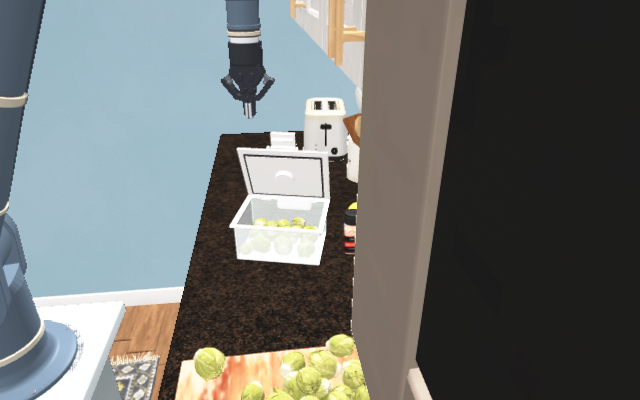

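The gripper is closed at about (248,105), above and behind the near lid corner, nothing touched. Now I lower it behind the lid and sweep the lid down.

```bash
python3 -m creep '[{"linear":[0,0,40],"dr":[0,0,0],"gripper":0},{"linear":[0,0,79],"dr":[0,0,0],"gripper":0},{"linear":[-10,0,79],"dr":[0,0,0],"gripper":0},{"linear":[-20,0,79],"dr":[0,0,0],"gripper":0},{"linear":[-30,0,79],"dr":[0,0,0],"gripper":0}]'
python3 -m creep '[{"linear":[-16,0,0],"dr":[0,0,0],"gripper":0},{"linear":[-29,0,6],"dr":[0,0,0],"gripper":0},{"linear":[-41,0,14],"dr":[0,0,0],"gripper":0},{"linear":[-52,0,22],"dr":[0,0,0],"gripper":0},{"linear":[-62,0,32],"dr":[0,0,0],"gripper":0}]'
python3 -c "
from h import *;rep()
cam('side','pics/side2.png')"
```

```text
time: 3.15
tool_pos: [428.9, 391.6, 232.6]
ee_rot: [-0.0, 0.79, 0.613, 0.002]
ft_force: [0.3, -0.8, 0.2]
finger_gap: -0.0
gripper_force: 0.0
time: 3.65
tool_pos: [413.8, 331.4, 200.1]
ee_rot: [0.0, 0.79, 0.613, 0.002]
ft_force: [-0.4, 0.4, 2.4]
finger_gap: 0.4
gripper_force: 1.0
t 3.65 box [-12.7  82.9 200.1] world [413.8 331.4 200.1] F [0.3 0.5 2.4] gap 0.4 gf 1.0
rot to go (tool deg) [ 0.2 -0.2 -0.1]
```

View pics/side2.png

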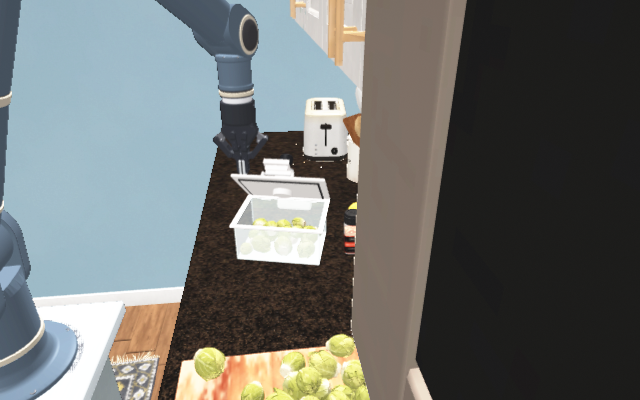

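The lid is swinging down (edge now at rows 176–180) under the fingertip at (241,165). I continue to shut.

```bash
python3 -m creep '[{"linear":[-9,0,11],"dr":[0,0,0],"gripper":0},{"linear":[-17,0,23],"dr":[0,0,0],"gripper":0},{"linear":[-24,0,35],"dr":[0,0,0],"gripper":0},{"linear":[-30,0,48],"dr":[0,0,0],"gripper":0},{"linear":[-34,0,61],"dr":[0,0,0],"gripper":0}]'
python3 -m creep '[{"linear":[-3,0,14],"dr":[0,0,0],"gripper":0},{"linear":[-4,0,21],"dr":[0,0,0],"gripper":0},{"linear":[-5,0,27],"dr":[0,0,0],"gripper":0},{"linear":[-5,0,30],"dr":[0,0,0],"gripper":0},{"linear":[-5,0,31],"dr":[0,0,0],"gripper":0}]'
python3 -c "
from h import *;rep()
f=cam('side','pics/side3.png');q=pts(f).reshape(-1,3);b=tobox(q)
m=(abs(b[:,1])<27)&(b[:,0]<-70)&(b[:,0]>-140)&(b[:,2]>60)
print('clamp',m.sum(),b[m][b[m,2].argsort()[-15:]].mean(0),b[m].min(0))
m=(b[:,1]<-40)&(b[:,1]>-100)&(b[:,0]<60)&(b[:,0]>-75)&(b[:,2]>60)&(b[:,2]<200)
print('lid',np.polyfit(b[m,0],b[m,2],1))"
```

```text
time: 4.2
tool_pos: [404.4, 298.0, 136.2]
ee_rot: [0.0, 0.79, 0.613, -0.0]
ft_force: [1.4, -0.0, 1.1]
finger_gap: 0.1
gripper_force: 0.6
time: 4.7
tool_pos: [402.8, 293.6, 109.6]
ee_rot: [0.002, 0.79, 0.613, -0.002]
ft_force: [-9.5, -11.0, 40.0]
finger_gap: 0.2
gripper_force: 20.0
t 4.7 box [-52.1  84.2 109.6] world [402.8 293.6 109.6] F [-13.    6.5  40. ] gap 0.2 gf 20.0
rot to go (tool deg) [ 0.1  0.3 -0. ]
clamp 564 [-105.75469255    1.57934194  139.25508572] [-110.73268747  -26.864084     60.07657457]
lid [  0.23389306 107.79443898]
```

View pics/side3.png

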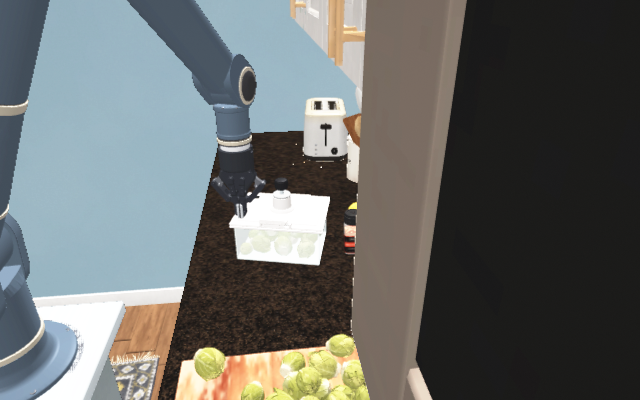

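Lid shut (rim plane flat, pump upright at (282,195)); the flap points up and forward at about (275,215). Lift, move in front and press the flap down from above.

```bash
python3 -m creep '[{"linear":[0,0,-30],"dr":[0,0,0],"gripper":0},{"linear":[0,0,-62],"dr":[0,0,0],"gripper":0},{"linear":[-20,28,-62],"dr":[0,0,0],"gripper":0},{"linear":[-40,56,-62],"dr":[0,0,0],"gripper":0},{"linear":[-60,84,-62],"dr":[0,0,0],"gripper":0}]'
python3 -c "
from h import *;rep()"
python3 -m creep '[{"linear":[0,0,12],"dr":[0,0,0],"gripper":0},{"linear":[0,0,25],"dr":[0,0,0],"gripper":0},{"linear":[0,0,37],"dr":[0,0,0],"gripper":0},{"linear":[0,0,49],"dr":[0,0,0],"gripper":0},{"linear":[0,0,58],"dr":[0,0,0],"gripper":0}]'
python3 -c "
from h import *;rep()"
```

```text
time: 5.25
tool_pos: [470.6, 214.4, 168.9]
ee_rot: [0.0, 0.79, 0.614, 0.0]
ft_force: [0.9, -0.1, 1.5]
finger_gap: -0.1
gripper_force: 0.0
t 5.25 box [-112.    -1.   168.9] world [470.6 214.4 168.9] F [ 0.1 -0.9  1.5] gap -0.1 gf 0.0
rot to go (tool deg) [ 0.1 -0.   0. ]
time: 5.75
tool_pos: [468.8, 215.6, 109.3]
ee_rot: [-0.0, 0.789, 0.614, -0.001]
ft_force: [-0.9, -0.2, 2.3]
finger_gap: 0.1
gripper_force: 1.2
t 5.75 box [-111.3    1.   109.3] world [468.8 215.6 109.3] F [-0.4  0.8  2.3] gap 0.1 gf 1.2
rot to go (tool deg) [-0.1  0.   0.1]
```

```bash
python3 -m creep '[{"linear":[-1,0,10],"dr":[0,0,0],"gripper":0},{"linear":[-3,0,20],"dr":[0,0,0],"gripper":0},{"linear":[-4,0,30],"dr":[0,0,0],"gripper":0},{"linear":[-4,0,38],"dr":[0,0,0],"gripper":0},{"linear":[-4,0,39],"dr":[0,0,0],"gripper":0}]'
python3 -c "
from h import *;rep()"
python3 -m creep '[{"linear":[3,0,0],"dr":[0,0,0],"gripper":0},{"linear":[6,0,0],"dr":[0,0,0],"gripper":0},{"linear":[8,0,0],"dr":[0,0,0],"gripper":0},{"linear":[9,0,0],"dr":[0,0,0],"gripper":0},{"linear":[10,0,0],"dr":[0,0,0],"gripper":0}]'
python3 -c "
from h import *;rep()"
```

```text
time: 6.25
tool_pos: [467.9, 210.1, 70.0]
ee_rot: [-0.0, 0.79, 0.613, -0.002]
ft_force: [-0.8, 0.2, -0.1]
finger_gap: 0.3
gripper_force: 0.0
t 6.25 box [-116.8    0.5   70. ] world [467.9 210.1  70. ] F [ 0.1  0.8 -0.1] gap 0.3 gf 0.0
rot to go (tool deg) [-0.1  0.1 -0. ]
time: 6.75
tool_pos: [470.5, 218.1, 71.0]
ee_rot: [0.001, 0.79, 0.613, -0.003]
ft_force: [-2.5, -9.0, -0.6]
finger_gap: -0.1
gripper_force: 4.4
t 6.75 box [-108.5   -0.    71. ] world [470.5 218.1  71. ] F [-9.4  0.1 -0.6] gap -0.1 gf 4.4
rot to go (tool deg) [-0.1  0.3 -0.1]
```

```bash
python3 -m creep '[{"linear":[1,0,0],"dr":[0,0,0],"gripper":0},{"linear":[2,0,0],"dr":[0,0,0],"gripper":0},{"linear":[3,0,0],"dr":[0,0,0],"gripper":0},{"linear":[4,0,0],"dr":[0,0,0],"gripper":0},{"linear":[4,0,0],"dr":[0,0,0],"gripper":0}]'
python3 -c "
from h import *;rep()"
python3 -m creep '[{"linear":[-20,0,0],"dr":[0,0,0],"gripper":0},{"linear":[-50,0,-20],"dr":[0,0,0],"gripper":0},{"linear":[-70,0,-60],"dr":[0,0,0],"gripper":0},{"linear":[-70,0,-105],"dr":[0,0,0],"gripper":0},{"linear":[-70,0,-150],"dr":[0,0,0],"gripper":0}]'
python3 -c "
from h import *;rep()
f=cam('side');q=pts(f).reshape(-1,3);b=tobox(q)
cv2.imwrite('pics/side4.png',cv2.resize(f['pixels'][150:280,200:400,::-1],None,fx=4,fy=4,interpolation=cv2.INTER_CUBIC))
m=(abs(b[:,1])<27)&(b[:,0]<-86)&(b[:,0]>-140)&(b[:,2]>70)&(b[:,2]<130)
for z in range(70,130,6):
  k=m&(abs(b[:,2]-z)<3);print(z,k.sum(),np.median(b[k,0]) if k.any() else 0)
"
```

```text
time: 7.25
tool_pos: [470.5, 218.4, 70.1]
ee_rot: [0.003, 0.791, 0.612, -0.006]
ft_force: [-4.2, -12.7, 0.5]
finger_gap: 0.3
gripper_force: 6.7
t 7.25 box [-1.082e+02  1.000e-01  7.010e+01] world [470.5 218.4  70.1] F [-13.3   0.9   0.5] gap 0.3 gf 6.7
rot to go (tool deg) [-0.2  0.7 -0.2]
time: 7.75
tool_pos: [455.5, 157.7, 224.1]
ee_rot: [-0.0, 0.79, 0.613, 0.002]
ft_force: [1.4, -0.2, 0.0]
finger_gap: -0.2
gripper_force: 0.0
t 7.75 box [-170.7   -0.5  224.1] world [455.5 157.7 224.1] F [ 0.1 -1.4  0. ] gap -0.2 gf 0.0
rot to go (tool deg) [ 0.1 -0.2 -0. ]
70 0 0
76 0 0
82 49 -95.69762841552598
88 68 -91.37816283555702
94 49 -91.48870424475989
100 54 -91.43288457723212
106 51 -91.66328363732667
112 63 -90.99394246722241
118 41 -90.06997434506737
124 0 0
```

View pics/side4.png

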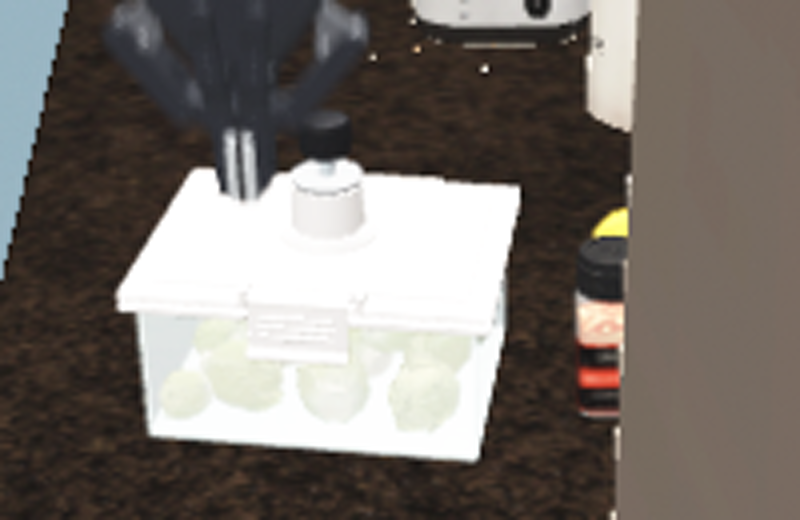

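The flap is vertical (face at constant x ≈ −91.5 for z 85–118; crop (298,325)), lid flat; the knob is at crop (325,135). Now locate the knob precisely.

```bash
python3 - <<'E'
from h import *
for n in("side","top"):
    f=cam(n);u0,v0=proj(f,C+[0,0,175.5])[0];im=f["pixels"].astype(int)
    b=tobox(pts(f).reshape(-1,3)).reshape(400,640,3)
    m=(im.max(-1)<110)&(np.hypot(b[...,0],b[...,1])<35)&(b[...,2]>158)&(b[...,2]<200)
    v,u=np.nonzero(m);print(n,m.sum(),(u0,v0),u.min(),u.max(),v.min(),v.max(),"median box",np.median(b[m],0).round(1),"range",b[m].min(0).round(1),b[m].max(0).round(1))
    M=cv2.Rodrigues(np.array(f["rvec"],float))[0];o=-M.T@np.array(f["tvec"],float).reshape(3)
    uc,vc=(u.min()+u.max())/2,(v.min()+v.max())/2
    r=M.T@np.array([(uc-f["cx"])/f["fx"],(vc-f["cy"])/f["fy"],1]);print("ray@175.5",tobox(o+r*(175.5-o[2])/r[2]).round(1))
E
```

```text
side 148 (np.float64(280.4167573447119), np.float64(184.50542357711993)) 275 287 177 189 median box [ -8.4  -2.9 182.9] range [-15.7 -16.7 165.8] [ 13.4  13.6 190.3]
ray@175.5 [  8.5   0.3 175.5]
top 168 (np.float64(320.70427556261427), np.float64(229.65449164181254)) 314 327 222 236 median box [  0.7  -0.6 186.6] range [-13.8 -15.5 180.7] [ 14.9  14.  191.3]
ray@175.5 [  0.7  -1.2 175.5]
```

```bash
python3 -m creep '[{"linear":[30,0,-10],"dr":[0,0,0],"gripper":80},{"linear":[65,0,-15],"dr":[0,0,0],"gripper":80},{"linear":[105,0,-15],"dr":[0,0,0],"gripper":80},{"linear":[145,0,-10],"dr":[0,0,0],"gripper":80},{"linear":[172,0,0],"dr":[0,0,0],"gripper":80}]'
python3 -m creep '[{"linear":[0,0,10],"dr":[0,0,0],"gripper":75},{"linear":[0,0,25],"dr":[0,0,0],"gripper":75},{"linear":[0,0,42],"dr":[0,0,0],"gripper":75},{"linear":[0,0,57],"dr":[0,0,0],"gripper":75},{"linear":[0,0,66],"dr":[0,0,0],"gripper":75}]'
python3 -c "
from h import *;rep()"
```

```text
time: 8.4
tool_pos: [497.7, 327.7, 221.5]
ee_rot: [-0.001, 0.789, 0.614, 0.001]
ft_force: [0.4, 0.0, 0.3]
finger_gap: 72.2
gripper_force: 0.0
time: 8.9
tool_pos: [497.3, 321.6, 153.5]
ee_rot: [0.0, 0.79, 0.613, -0.001]
ft_force: [0.1, 0.4, 0.3]
finger_gap: 74.9
gripper_force: 0.0
t 8.9 box [ -1.5  -0.4 153.5] world [497.3 321.6 153.5] F [0.4 0.  0.3] gap 74.9 gf 0.0
rot to go (tool deg) [-0.1  0.1 -0.1]
```

```bash
python3 -m creep '[{"linear":[2,0,-2],"dr":[0,0,0],"gripper":75},{"linear":[2,0,-2],"dr":[0,0,0],"gripper":50},{"linear":[2,0,-2],"dr":[0,0,0],"gripper":20},{"linear":[2,0,-2],"dr":[0,0,0],"gripper":15},{"linear":[2,0,-2],"dr":[0,0,0],"gripper":15}]'
python3 -m creep '[{"linear":[0,0,0],"dr":[0,0,0],"gripper":15},{"linear":[0,0,0],"dr":[0,0,0],"gripper":15},{"linear":[0,0,0],"dr":[0,0,0],"gripper":15},{"linear":[0,0,0],"dr":[0,0,0],"gripper":15},{"linear":[0,0,0],"dr":[0,0,0],"gripper":15}]'
python3 -c "
from h import *;rep()"
```

```text
time: 9.4
tool_pos: [499.5, 325.3, 158.8]
ee_rot: [0.001, 0.79, 0.613, 0.001]
ft_force: [3.5, -1.2, 4.2]
finger_gap: 29.5
gripper_force: 59.0
time: 9.9
tool_pos: [499.5, 325.3, 158.8]
ee_rot: [0.001, 0.79, 0.613, 0.001]
ft_force: [2.7, -1.7, 6.4]
finger_gap: 29.7
gripper_force: 59.2
t 9.9 box [  2.6  -1.6 158.8] world [499.5 325.3 158.8] F [-1.  -3.   6.4] gap 29.7 gf 59.2
rot to go (tool deg) [ 0.1 -0.1 -0.1]
```

```bash
python3 -m creep '[{"linear":[0,0,-6],"dr":[0,0,0],"gripper":15},{"linear":[0,0,-13],"dr":[0,0,0],"gripper":15},{"linear":[0,0,-20],"dr":[0,0,0],"gripper":15},{"linear":[0,0,-27],"dr":[0,0,0],"gripper":15},{"linear":[0,0,-33],"dr":[0,0,0],"gripper":15}]'
python3 -m creep '[{"linear":[0,0,-2],"dr":[0,0,0],"gripper":15},{"linear":[0,0,-4],"dr":[0,0,0],"gripper":15},{"linear":[0,0,-6],"dr":[0,0,0],"gripper":15},{"linear":[0,0,-7],"dr":[0,0,0],"gripper":15},{"linear":[0,0,-7],"dr":[0,0,0],"gripper":15}]'
python3 -c "
from h import *;rep()
f=cam('side');u,v=proj(f,C+[0,0,170])[0].astype(int)
print(u,v,'px/mm',(proj(f,C+[0,0,150])[0]-proj(f,C+[0,0,190])[0])/40)
cv2.imwrite('pics/side5.png',cv2.resize(f['pixels'][v-30:v+30,u-40:u+40,::-1],None,fx=10,fy=10,interpolation=cv2.INTER_CUBIC))
f=cam('wrist');cv2.imwrite('pics/w5.png',f['pixels'][:,:,::-1])
"
```

```text
time: 10.4
tool_pos: [499.4, 325.2, 189.7]
ee_rot: [-0.0, 0.79, 0.613, 0.001]
ft_force: [6.9, 1.5, -8.5]
finger_gap: 29.9
gripper_force: 59.8
time: 10.9
tool_pos: [499.4, 325.2, 196.3]
ee_rot: [-0.0, 0.79, 0.613, 0.001]
ft_force: [5.8, 2.4, -8.9]
finger_gap: 29.8
gripper_force: 59.9
t 10.9 box [  2.4  -1.6 196.3] world [499.4 325.2 196.3] F [ 3.7 -5.1 -8.9] gap 29.8 gf 59.9
rot to go (tool deg) [ 0.1 -0.1 -0.1]
280 186 px/mm [0.0168821 0.3831134]
```

View pics/side5.png

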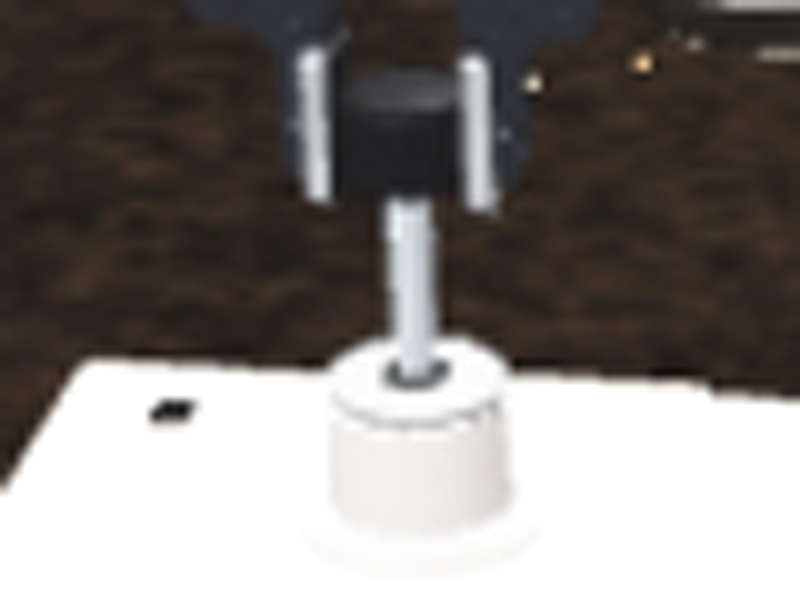

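View pics/w5.png

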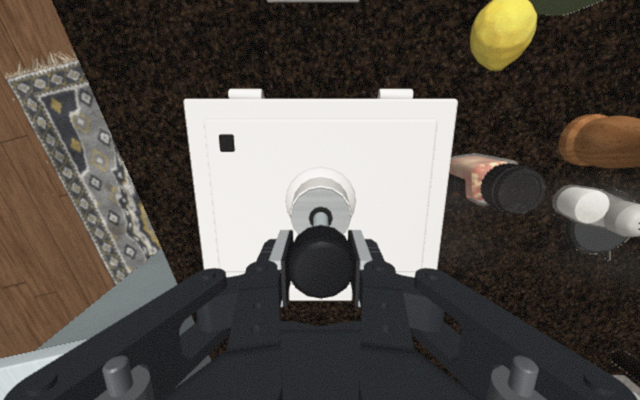

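The knob sits between the pads at crop (400,135), rod bright down to the collar (415,372), ring not visible yet; lid and clamp still shut; lemon, jar untouched in the wrist view. Rise from grasp is 37.5 mm, so I go on in small steps.

```bash
cat > prof.py <<'E'
from h import *
import sys
s=rep();f=cam('side');g=cam('wrist');np.savez(sys.argv[1],s=f['pixels'],w=g['pixels'])
im=f['pixels'].astype(int);v=slice(170,200)
print('side',[im[r,280:283].mean(-1).astype(int).tolist() for r in range(174,198)])
w=g['pixels'].astype(int).mean(-1).astype(int);print('wrist',w[198:232,320].tolist())
E
python3 prof.py /tmp/p0.npz
python3 -m creep '[{"linear":[0,0,-1],"dr":[0,0,0],"gripper":15},{"linear":[0,0,-2],"dr":[0,0,0],"gripper":15},{"linear":[0,0,-3],"dr":[0,0,0],"gripper":15},{"linear":[0,0,-4],"dr":[0,0,0],"gripper":15},{"linear":[0,0,-4],"dr":[0,0,0],"gripper":15}]' >/dev/null
python3 prof.py /tmp/p1.npz
python3 -c "
import numpy as np,cv2
o=[]
for n in (0,1):
    z=np.load(f'/tmp/p{n}.npz');a=z['s'][160:200,265:297];b=z['w'][170:240,290:352]
    o.append(np.hstack([cv2.resize(a,(320,290),interpolation=cv2.INTER_NEAREST),cv2.resize(b,(320,290),interpolation=cv2.INTER_NEAREST)]))
cv2.imwrite('pics/p01.png',np.vstack(o)[:,:,::-1])"
```

```text
t 11.0 box [  2.4  -1.5 196.1] world [499.4 325.2 196.1] F [ 3.8 -6.8 -8.8] gap 29.5 gf 59.9
rot to go (tool deg) [ 0.  -0.1 -0.1]
side [[33, 33, 32], [57, 54, 48], [148, 138, 115], [219, 208, 175], [220, 208, 177], [221, 208, 180], [221, 208, 179], [221, 209, 179], [221, 210, 181], [221, 210, 181], [222, 211, 183], [221, 212, 184], [222, 212, 187], [222, 214, 189], [223, 213, 190], [223, 214, 194], [223, 215, 202], [223, 215, 203], [217, 210, 189], [170, 165, 148], [113, 114, 120], [237, 237, 242], [250, 251, 251], [243, 242, 242]]
wrist [183, 185, 186, 178, 176, 176, 179, 176, 130, 70, 41, 39, 38, 57, 146, 176, 176, 176, 179, 179, 176, 174, 175, 177, 176, 176, 137, 72, 37, 32, 32, 28, 32, 34]
t 11.6 box [  2.5  -1.5 200.1] world [499.4 325.2 200.1] F [ 4.6 -5.3 -9.6] gap 29.5 gf 59.9
rot to go (tool deg) [ 0.  -0.1 -0.1]
side [[102, 110, 92], [219, 207, 174], [219, 207, 174], [219, 208, 175], [220, 209, 177], [221, 208, 180], [221, 209, 179], [221, 209, 180], [221, 210, 181], [221, 211, 181], [222, 212, 183], [222, 212, 184], [221, 212, 187], [222, 213, 189], [223, 214, 190], [223, 214, 191], [223, 215, 193], [209, 202, 181], [93, 93, 84], [55, 55, 59], [167, 167, 175], [252, 252, 252], [250, 251, 251], [243, 242, 242]]
wrist [182, 179, 178, 176, 177, 179, 179, 132, 71, 35, 39, 38, 37, 59, 147, 176, 177, 178, 176, 174, 177, 176, 175, 174, 177, 175, 140, 75, 31, 24, 28, 24, 30, 30]
```

View pics/p01.png

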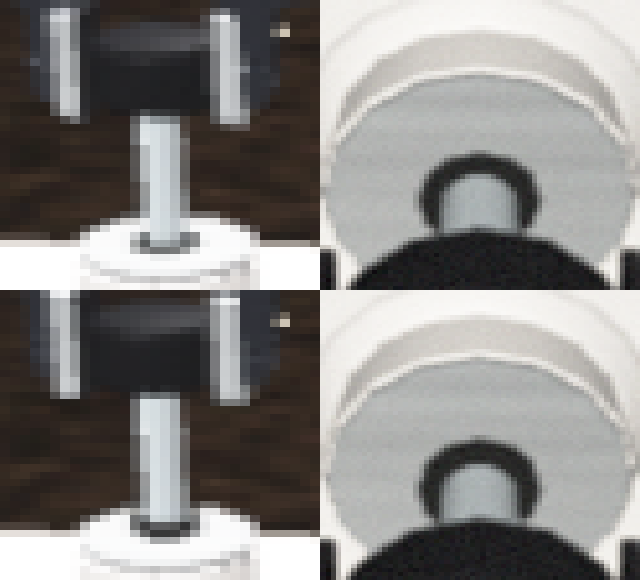

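```bash
python3 - <<'E'
from h import *
def edges(col,y0):
    h=(col[:-1]<110)&(col[1:]>=110); return [round(y0+i+(110-col[i])/(col[i+1]-col[i]),2) for i in np.nonzero(h)[0]]
a=cv2.resize(cv2.imread('pics/side4.png'),(200,130),interpolation=cv2.INTER_AREA).mean(-1)
ims=[('home',a,150,200)]+[(n,np.load(f'/tmp/{n}.npz')['s'].mean(-1),0,0) for n in('p0','p1')]
for n,i,y,x in ims:
    for u in(280,281): print(n,u,edges(i[160-y:200-y,u-x],160))
    up=i[155-y:190-y,281-x];print(n,'col',up.astype(int).tolist())
f=cam('side');d=-(XB*.96+YB*.0)*16
for q in(0,30,36,38,40,42,44,46): print(q,proj(f,C+d+[0,0,163.5+q])[0].round(2))
E
```

```text
home 280 [np.float64(189.83)]
home 281 [np.float64(189.91)]
home col [106, 105, 108, 120, 131, 132, 131, 127, 112, 82, 64, 54, 52, 52, 52, 52, 51, 49, 47, 47, 42, 43, 55, 68, 75, 82, 82, 52, 39, 34, 34, 34, 33, 32, 45]
p0 280 [np.float64(175.58)]
p0 281 [np.float64(175.66)]
p0 col [51, 50, 38, 37, 37, 36, 37, 37, 62, 69, 78, 78, 50, 39, 33, 33, 32, 33, 33, 33, 54, 138, 208, 208, 208, 208, 209, 210, 210, 211, 212, 212, 214, 213, 214]
p1 280 [np.float64(174.07), np.float64(193.49)]
p1 281 [np.float64(174.0), np.float64(193.49)]
p1 col [51, 50, 38, 39, 37, 39, 51, 67, 75, 80, 69, 40, 35, 33, 34, 33, 33, 33, 41, 110, 207, 207, 208, 209, 208, 209, 209, 210, 211, 212, 212, 212, 213, 214, 214]
0 [279.3  191.93]
30 [278.76 180.23]
36 [278.65 177.85]
38 [278.62 177.05]
40 [278.58 176.26]
42 [278.54 175.46]
44 [278.51 174.66]
46 [278.47 173.86]
```

Image displacement gives about 40.5 mm drawn, kinematics 41.3 mm; the dark ring shows just above the collar in the second crop (165,525). Add 1.5 mm so it is definitely clear.

```bash
python3 -m creep '[{"linear":[0,0,-0.5],"dr":[0,0,0],"gripper":15},{"linear":[0,0,-1],"dr":[0,0,0],"gripper":15},{"linear":[0,0,-1.5],"dr":[0,0,0],"gripper":15},{"linear":[0,0,-1.5],"dr":[0,0,0],"gripper":15},{"linear":[0,0,-1.5],"dr":[0,0,0],"gripper":15}]' >/dev/null
python3 prof.py /tmp/p2.npz
python3 -c "
from h import *
z=np.load('/tmp/p2.npz');i=z['s'].mean(-1);c=i[160:186,281];k=np.nonzero((c[:-1]<110)&(c[1:]>=110))[0];print([160+j+(110-c[j])/(c[j+1]-c[j]) for j in k])
b=tobox(pts(cam('side')).reshape(-1,3));m=(abs(b[:,1])<27)&(b[:,0]<-86)&(b[:,0]>-140)&(b[:,2]>70)&(b[:,2]<130)
print([(q,np.median(b[m&(abs(b[:,2]-q)<3),0]).round(1)) for q in(82,94,106,118)])
a=z['s'][150:250,225:340];cv2.imwrite('pics/p2.png',cv2.resize(a,None,fx=6,fy=6,interpolation=cv2.INTER_CUBIC)[:,:,::-1])"
```

```text
t 12.25 box [  2.4  -1.5 201.5] world [499.4 325.2 201.5] F [  5.   -5.7 -10.1] gap 29.6 gf 59.9
rot to go (tool deg) [ 0.  -0.1 -0.1]
side [[184, 171, 147], [219, 206, 173], [220, 207, 174], [220, 208, 175], [220, 209, 177], [221, 208, 179], [221, 209, 179], [221, 209, 180], [221, 210, 182], [221, 211, 181], [222, 212, 183], [222, 212, 184], [222, 213, 187], [222, 213, 189], [223, 213, 190], [223, 214, 191], [218, 209, 188], [170, 164, 146], [45, 47, 46], [105, 91, 99], [233, 221, 231], [252, 252, 252], [250, 251, 251], [243, 242, 242]]
wrist [185, 178, 173, 180, 176, 176, 174, 135, 73, 35, 36, 44, 38, 57, 144, 176, 179, 176, 174, 178, 177, 174, 176, 177, 176, 175, 138, 74, 34, 32, 31, 28, 27, 31]
[np.float64(173.38795986622074)]
[(82, np.float64(-95.2)), (94, np.float64(-90.9)), (106, np.float64(-91.2)), (118, np.float64(-89.4))]
```

View pics/p2.png

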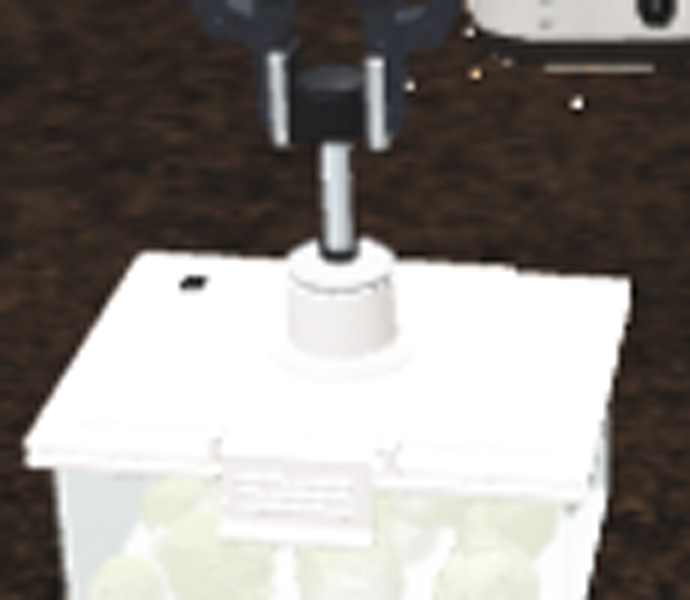

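The dark ring at crop (338,252) now stands just above the collar with white collar showing below it; image draw ≈ 42 mm, lid flat and clamp vertical. Hand in while holding.

```bash
python3 -c "
from plant import manip;print(manip.close_job())"
```

```text
the job is handed in; nothing more can be done
None
```

I shut the lid and pressed the clamp fully down, then pulled the pump knob up about 42 mm so the dark ring is just clear of the collar; I handed the job in with the gripper still holding the knob there, and never moved the lemon, cheese or spice jar.

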